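Castle nut of a specimen clamp lined up for its cotter pin

ROBOT

A 6-joint arm with a two-finger parallel gripper is mounted at the origin on the work surface. World frame = base frame: x ahead of the robot, y to its left, z up, the work surface at z = 0. Lengths are in m, angles in rad, forces in N, time in s.
With the tool pointing down it reaches from about 0.35 to 0.85 m from the base axis. Payload 8.1 kg.
Tool frame: the origin (TCP) lies at the very end of the fingers, on their centre line; the grasp point (between the pads) lies 19 mm behind it; z points along the fingers, y is the direction in which the jaws open and shut (so a half turn about z gives the same grasp; the last joint's range is limited). The gripper opens to 93 mm and grips with 3 to 60 N. Pads are 15 mm wide; open, the fingers measure 128 mm over their backs; the gripper's body (75 mm by 188 mm) begins 65 mm behind the grasp point.
Start: joints at [-1.287, 0.13, 1.488, -0, 1.523, -0.085], TCP at [0.216, -0.56, 0.219] pointing down, gripper open.
Joint ranges: [-2.96, 2.96], [-0.89, 2.26], [0.02, 2.5], [-1.34, 4.48], [0, 2.73], [-2.66, 2.66]. Speed limits (rad/s): [2.39, 2.39, 2.79, 3.14, 3.14, 3.14].

INTERFACE

Orientations are given as a rotation vector (axis times angle).
In Python, from plant import read_state, read_camera, close_job gives the robot as it stands.
- The arm moves only by the tool jog_arm, never from a script. Its argument "motion" is one flat list of numbers, 7 for each row, row after row: the opening, from 0 (shut) to 1 (fully open), then the shift along the tool's x, y, z scaled (see below), then the turn, a rotation vector about the tool's x, y, z scaled (see below). A call has 1 to 8 rows; each row is the pose to reach, as a shift and turn from the pose measured when the call began, along the tool's axes at that moment; what a row does not reach only later rows make up. The controller multiplies each number of a shift by 0.5 m and each number of a turn by 90 degrees. A row lasts 1/10 s, in which the tool goes at most 50 mm and 8.59 degrees, less where a joint would pass 70% of its speed; a pose out of reach is approached as far as the arm can. A call with a number of a shift or a turn outside -1 to 1 is refused whole. A call with a gripper value outside its range is refused whole. The fingers move at their own pace and stop on an object; "grip_force" is the grip in N (left out, the last holds). Time passes only in rows, so rows that repeat a pose let the fingers close. It gives the time, the measured TCP pose, the force and the opening at its end, in the units of the state.
- read_state(): the state, without advancing time (a new reading comes with each control period).
- read_camera(name): name is "scene" or "top" or "wrist"; returns a dict with "frame" (400x640x3 uint8, red, green, blue), "vertical_fov" (degrees; the focal length in pixels is half the picture's height over the tangent of half this angle, whatever the lens; pixels are square), "cx", "cy" (the principal point, pixels), "world_from_camera" (4x4, takes a point from camera to world coordinates); the wrist camera has in their place "hand_eye" (4x4, takes a point from camera to tool coordinates, whose origin is the TCP and whose axes are the flange's). Camera axes: x right, y down, z forward; pixel columns grow to the right and rows downward; lengths in m; the calibration is good to about 2 mm. A picture is of the moment at which its call begins: read the wrist's pose just before it. There is no depth.
- close_job(): hands the job in, once; it reports no verdict.
The state is a dict: "t": time; "q": joint angles; "dq": joint speeds; "joint_torque": joint torques, N m; "tool_pos": TCP position; "orientation": TCP orientation; "force": force on the tool from outside, world axes, zero at the start; "wrist_torque": the same for the moment, N m; "opening": finger opening in m.
Only numpy, scipy, OpenCV 4.12 (cv2) and the standard library are available. Lean on these libraries where they do the work, as an engineer would, in place of code of your own. Each camera call takes 0.05 s, during which the arm holds its last target.

TASK

One of the three specimen clamps still has an unpinned castle nut (the nut with six slots in its top). Tighten that nut clockwise (seen from above) past snug and on to the first slot that lines up with the cotter hole through its stud, so that a pin could be pushed straight through, and let go of it there. Do not turn the plain hexagon nut on the other clamp.

Things in the scene. Friction and masses are not known exactly. Their poses are not given: they have to be found in the camera images.
- nut_mid (a point): Steel castle nut to turn. Point on its axis, mid-height of its hexagon (50 mm across flats, 24 mm high), 74 mm above the table; turns with the nut. x runs through two opposite flats and slots, z up; flats and slots repeat every 60 deg. Slotted crown on top 46 mm wide, 14 mm high; stud ends 31 mm above the point. Below: 42 mm wide collar, then the strap, its top 48 mm above the table.
- castle_nut (a joint): Nut angle, rad, growing clockwise from above (tightening). Starts loose at 0.2 to 0.6; snug at 0.75; the first slots after that line up with the hole at 1.047, the previous ones did at 0; 1.9 is the stop, too far. Friction 0.2 N m plus 0.1 N m/rad spring; stays where left; height does not change.
- stud_hole (a point): Centre of the 8 mm cotter hole across the 27 mm dark stud of that clamp, 93.5 mm above the table, level with the slots. x is the hole's direction, also that of the pale line scribed on the stud's top and of the white 150 x 60 mm strap and 170 x 100 mm base. The clamp is fixed; three alike stand in a row in any order, over 0.2 m apart; loose things up to 25 mm high between.
- plain_nut (a joint): Angle, rad, of the plain hexagon nut (same 50 mm hexagon, no slots) on another clamp; 0 at the start, not to be turned. The third clamp has a castle nut with its cotter pin already in; it cannot turn.
Things that resemble listed ones, but are neither listed nor needed, are in the scene too. What is shaped like the part that bears nut_mid but orange or yellow is not meant.

How it is judged:
On the way:
1. the castle nut is tightened to snug (value of joint castle_nut above 0.75 rad).
At the end, for the whole second after the job is handed in: The castle nut is at rest, tightened beyond snug, with the first slots after snug in line with the cotter hole within 10 degrees (nut angle 0.872 to 1.222 rad) (value of joint castle_nut between 0.872 and 1.222 rad and velocity of joint castle_nut between -0.05 and 0.05 rad/s); the robot touches nothing.
It fails at once if the plain hexagon nut is turned by more than 10 degrees (value of joint plain_nut above 0.175 rad or value of joint plain_nut below -0.175 rad).
It also fails if it takes over 32 s, if anything falls off the work surface, if the arm or the gripper's body presses on something with over 40 N, if the wrist force passes 120 N, or if a joint passes its speed limit or range.

## Working session

There is one attempt and no reset: what is moved stays moved. The work goes in short steps, Python scripts to look and compute and a tool call to move; the robot and the scene stay as the last step left them, time stands still between calls to the robot, and variables do not carry over. Pictures are saved under pics/ and viewed, and the job is handed in when it is done.

Besides the shell and the picture viewer there is one more tool, called after "Request:" as a command line: name --argument value ..., lists and objects as JSON in quotes. jog_arm: Moves the arm, as the interface text tells. Its arguments: {"type":"object","properties":{"motion":{"type":"array","items":{"type":"number"}},"grip_force":{"type":"number"}},"required":["motion"]}

```bash
mkdir -p pics; python3 - <<'E'
from plant import read_state, read_camera
import cv2, json, numpy as np
s=read_state(); print({k:np.round(v,4).tolist() for k,v in s.items()})
for n in ["scene","top","wrist"]:
    c=read_camera(n); cv2.imwrite(f"pics/{n}0.png",c["frame"][:,:,::-1])
    print(n,c["vertical_fov"],c["cx"],c["cy"],np.round(c.get("world_from_camera",c.get("hand_eye")),4).tolist())
E
ls
```

```text
{'t': 0.0, 'q': [-1.2874, 0.1311, 1.4892, -0.0, 1.523, -0.0854], 'dq': [0.0002, -0.0, 0.001, 0.0, -0.0005, -0.0002], 'joint_torque': [-0.0003, -55.9833, -49.1771, 0.0767, 0.0355, -0.0001], 'tool_pos': [0.2162, -0.5591, 0.2176], 'orientation': [-3.0866, -0.5757, 0.0003], 'force': [0.0357, -0.1177, 0.2803], 'wrist_torque': [-0.0339, -0.0439, -0.0024], 'opening': 0.0929}
scene 51.801077990693166 320.97329631010723 201.55989155761014 [[0.8999, 0.235, -0.3673, 0.7311], [0.436, -0.4751, 0.7643, -0.6423], [0.0051, -0.848, -0.53, 0.5674], [0.0, 0.0, 0.0, 1.0]]
top 42.26799811274811 317.32618928739845 202.1797994661554 [[0.0283, -0.9923, 0.1206, 0.2244], [-0.9995, -0.0266, 0.0159, 0.0238], [-0.0126, -0.121, -0.9926, 1.5146], [0.0, 0.0, 0.0, 1.0]]
wrist 67.61257236481488 317.45032771908365 201.43249724342058 [[-0.0001, -0.9639, -0.2662, 0.0735], [1.0, 0.0003, -0.0015, 0.0016], [0.0015, -0.2662, 0.9639, -0.1666], [0.0, 0.0, 0.0, 1.0]]
pics
```

View pics/scene0.png

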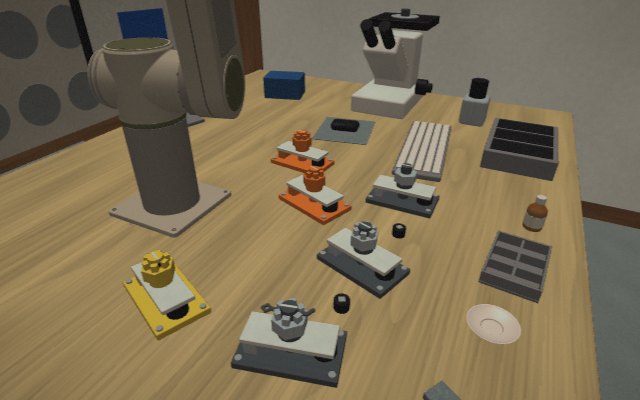

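View pics/top0.png

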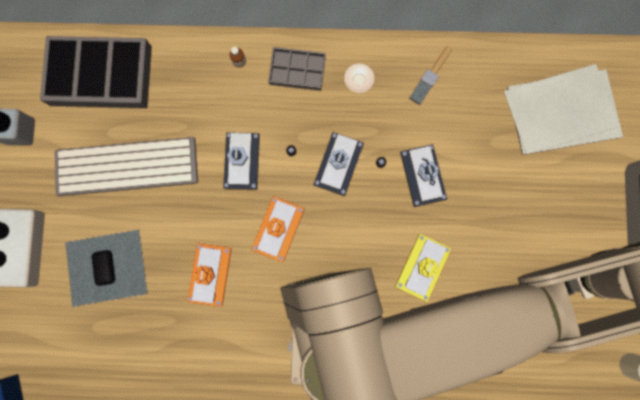

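View pics/wrist0.png

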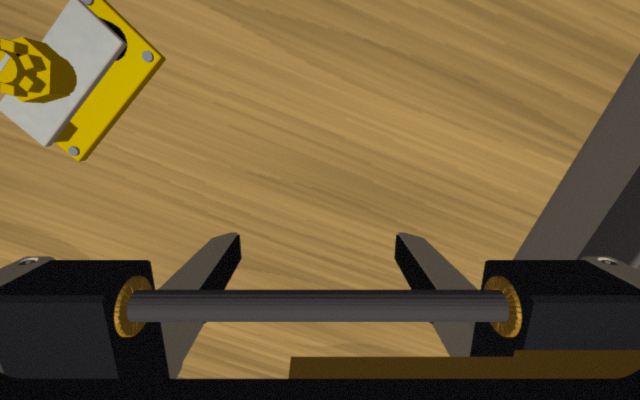

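The three dark-based clamps with steel nuts show in the top view at about (239,157), (340,160) and (427,174). The orange and yellow ones are decoys. The nearest one in the scene view, at (290,318), carries a pin. I'll enlarge crops and locate all three.

```bash
cat > h.py <<'E'
import numpy as np, cv2
from plant import read_state, read_camera
from scipy.spatial.transform import Rotation as R
def cam(name):
    s=read_state(); c=read_camera(name)
    f=200/np.tan(np.radians(c["vertical_fov"])/2)
    if name=="wrist":
        T=np.eye(4);T[:3,:3]=R.from_rotvec(s["orientation"]).as_matrix();T[:3,3]=s["tool_pos"]
        W=T@np.array(c["hand_eye"])
    else: W=np.array(c["world_from_camera"])
    return c["frame"],(f,c["cx"],c["cy"],W)
def ray(k,p):
    f,cx,cy,W=k; d=W[:3,:3]@np.array([(p[0]-cx)/f,(p[1]-cy)/f,1]); return W[:3,3],d
def onz(k,p,z):
    o,d=ray(k,p); return o+d*(z-o[2])/d[2]
def proj(k,P):
    f,cx,cy,W=k; q=W[:3,:3].T@(np.array(P)-W[:3,3]); return np.array([cx+f*q[0]/q[2],cy+f*q[1]/q[2]])
E
python3 - <<'E'
from h import *
im,k=cam("scene"); im2,k2=cam("top")
def crop(im,c,r,n): return cv2.resize(im[c[1]-r:c[1]+r,c[0]-r:c[0]+r],(n,n),interpolation=cv2.INTER_CUBIC)
a=np.hstack([crop(im,p,28,260) for p in [(290,318),(364,238),(405,178)]])
b=np.hstack([crop(im2,p,32,260) for p in [(427,174),(340,160),(239,157)]])
cv2.imwrite("pics/crops.png",np.vstack([a,b])[:,:,::-1])
for p in [(427,170),(340,158),(239,155)]: 
    w=onz(k2,p,.1); print(p,w.round(4),np.hypot(*w[:2]).round(3),proj(k,w).round(1))
E
```

```text
(427, 170) [ 0.4941 -0.2545  0.1   ] 0.556 [290.6 303.6]
(340, 158) [ 0.5217 -0.0131  0.1   ] 0.522 [363.7 226.2]
(239, 155) [0.523  0.2688 0.1   ] 0.588 [404.8 167.1]
```

View pics/crops.png

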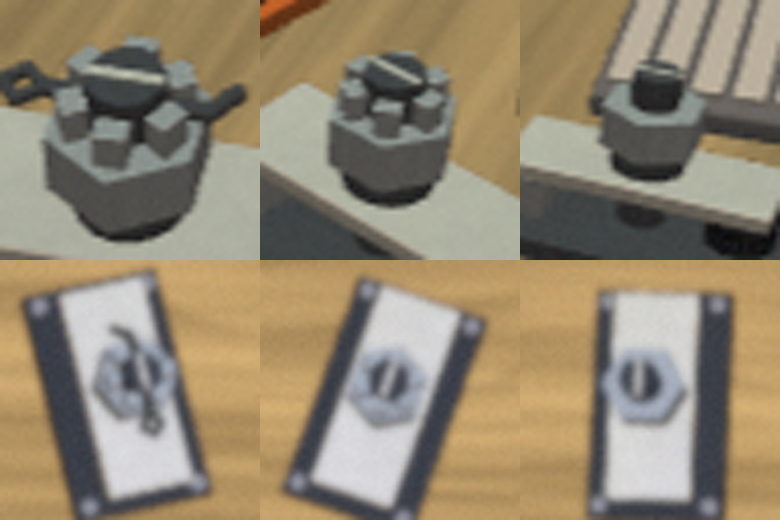

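The crops settle it. The candidates are:
- **Scene (290,318) / top (427,170):** a castle nut with the cotter pin in.
- **Scene (364,238) / top (340,158):** a castle nut with six slots and no pin. This is the target.
- **Scene (405,178) / top (239,155):** a plain hexagon nut. Leave it alone.

The target lies near (0.52, -0.01). I'll move above it and look with the wrist camera.

Request:
jog_arm --motion '[1,0.96,-0.8,0,0,0,-0.28,1,0.96,-0.8,0,0,0,-0.28,1,0.96,-0.8,0,0,0,-0.28,1,0.96,-0.8,0,0,0,-0.28,1,0.96,-0.8,0,0,0,-0.28,1,0.96,-0.8,0,0,0,-0.28,1,0.96,-0.8,0,0,0,-0.28,1,0.96,-0.8,0,0,0,-0.28]'

```text
t: 1.05
tool_pos: [0.4111, -0.2081, 0.2187]
orientation: [-2.888, -1.235, -0.001]
force: [1.4, -0.2, 0.6]
opening: 0.0929
```

```bash
python3 - <<'E'
from h import *
s=read_state(); M=R.from_rotvec(s["orientation"]).as_matrix(); print(s["t"],s["tool_pos"],np.degrees(np.arctan2(M[1,0],M[0,0])),s["q"]); print("shift units",(M.T@(np.array([.522,-.013,.22])-s["tool_pos"])*2).round(3))
E
```

```text
1.05 [ 0.41107442 -0.20810446  0.21873899] 46.31232093463158 [-5.80487266e-01 -2.55619284e-01  1.85793778e+00  6.09963248e-04
  1.53924520e+00  1.81987319e-01]
shift units [ 0.435 -0.109 -0.002]
```

Request:
jog_arm --motion '[1,0.44,-0.11,0,0,0,0,1,0.44,-0.11,0,0,0,0,1,0.44,-0.11,0,0,0,0,1,0.44,-0.11,0,0,0,0,1,0.44,-0.11,0,0,0,0,1,0.44,-0.11,0,0,0,0,1,0.44,-0.11,0,0,0,0,1,0.44,-0.11,0,0,0,0]'

```text
t: 1.85
tool_pos: [0.5228, -0.0119, 0.2188]
orientation: [-2.889, -1.234, 0.0]
force: [-0.3, -1.5, -0.7]
opening: 0.0932
```

```bash
python3 - <<'E'
from h import *
import pickle
s=read_state(); print(s["t"],s["tool_pos"],s["q"])
im,k=cam("wrist"); pickle.dump((im,k),open("w1.pkl","wb"))
cv2.imwrite("pics/w1.png",im[:,:,::-1])
t,kt=cam("top"); cv2.imwrite("pics/t1.png",t[:,:,::-1])
E
```

```text
1.85 [ 0.52284432 -0.0118925   0.21875388] [-1.20876601e-01 -7.87421747e-02  1.70074663e+00  1.06445380e-04
  1.51965312e+00  6.42288526e-01]
```

View pics/w1.png

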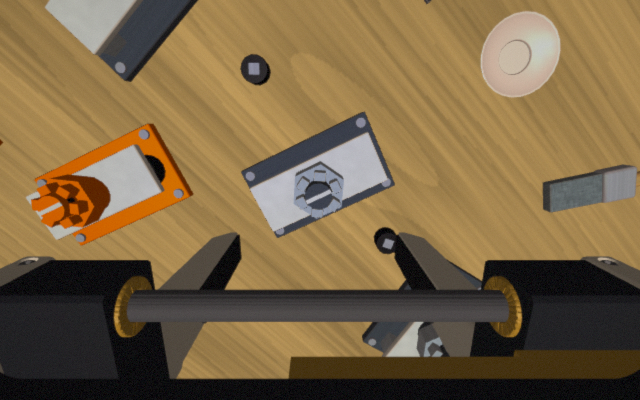

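The target clamp is centred at about (318,188). The scribed line runs up to the right, and no pin is present. I'll enlarge it.

```bash
python3 - <<'E'
import pickle,cv2,numpy as np
im,k=pickle.load(open("w1.pkl","rb"))
c=cv2.resize(im[150:225,280:360],None,fx=8,fy=8,interpolation=cv2.INTER_CUBIC)
cv2.imwrite("pics/w1c.png",c[:,:,::-1])
E
```

```text
(no output)
```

View pics/w1c.png

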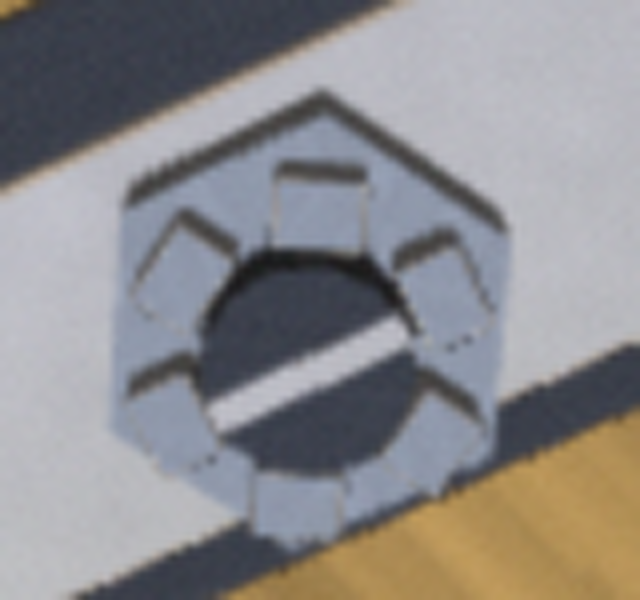

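```bash
python3 - <<'E'
from h import *
import pickle
im,k=pickle.load(open("w1.pkl","rb"))
px=lambda u:((u[0]+.5)/8-.5+280,(u[1]+.5)/8-.5+150)
def P(u,z): return onz(k,px(u),z)
a,b=P((212,420),.105),P((405,325),.105)
print("line",np.degrees(np.arctan2(*(a-b)[[1,0]])),np.linalg.norm(a-b),((a+b)/2).round(4))
top,ul,ur=P((321,115),.086),P((128,206),.086),P((500,233),.086)
ll,lr=P((110,428),.086),P((490,455),.086)
for n,(p,q) in dict(ul_top=(ul,top),top_ur=(top,ur),ll_ul=(ll,ul),lr_ur=(lr,ur)).items():
    e=(q-p); print(n,np.linalg.norm(e).round(4),(np.degrees(np.arctan2(e[1],e[0]))%60).round(1))
botT,bl,br=P((321,92),.062),P((126,195),.062),P((508,220),.062)
for p,q in((bl,botT),(botT,br)):
    e=q-p;print("bot",np.linalg.norm(e).round(4),(np.degrees(np.arctan2(e[1],e[0]))%60).round(1))
# centre from ul,lr and ur,ll midpoints
print("cent",((ul+lr)/2).round(4),((ur+ll)/2).round(4))
# crown teeth centres z=.1 opposite pairs
T=[(318,215),(180,285)]
# outer hexagon centre from strap mask? dark stud ellipse
hs=cv2.cvtColor(im,cv2.COLOR_RGB2HSV)
# two-view: scene line centre
s=read_state();print(s["tool_pos"])
t,kt=cam("top");sc,ks=cam("scene")
cv2.imwrite("pics/sc1.png",cv2.resize(sc[200:280,320:410],None,fx=7,fy=7,interpolation=cv2.INTER_CUBIC)[:,:,::-1])
print(proj(ks,(a+b)/2),proj(kt,(a+b)/2))
E
```

```text
line 163.22662516105575 0.02621244970814916 [ 0.5246 -0.0122  0.105 ]
ul_top 0.0271 41.6
top_ur 0.0273 42.9
ll_ul 0.0294 40.6
lr_ur 0.0294 45.0
bot 0.0302 44.1
bot 0.0311 41.9
cent [ 0.5253 -0.0122  0.086 ] [ 0.5245 -0.0113  0.086 ]
[ 0.52289939 -0.01220141  0.21892994]
[365.3881032  224.24286541] [339.77831426 156.6091268 ]
```

View pics/sc1.png

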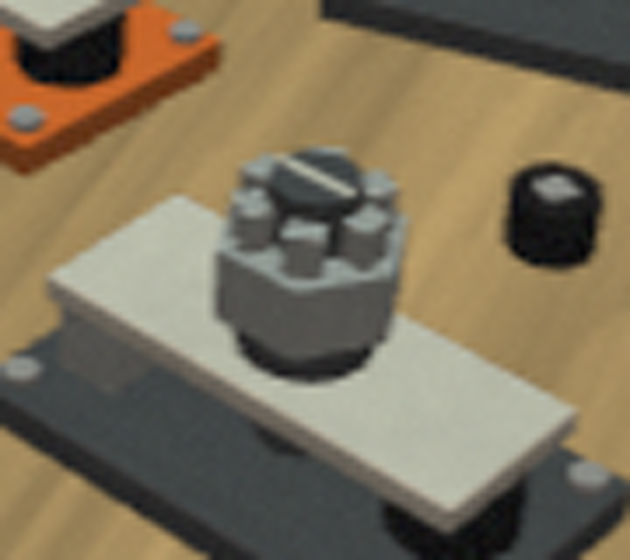

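The scene view agrees with the wrist view to about 1 px. Results from the wrist view:

| Quantity | Value | Check |
|---|---|---|
| Nut axis | (0.5246, -0.012) | two views agree |
| Hole yaw | -16.8° | |
| Flat normals | about 12.8° mod 60 | |
| Nut angle | about 30.4° = 0.53 rad | within 0.2 to 0.6 |
| Turn needed | about 29.6° clockwise | to reach 1.047 rad |

I'll align the tool to yaw 42.8° and descend to TCP z of about 0.058.

Request:
jog_arm --motion '[1,0.003,0.003,0.1,0,0,0.04,1,0.003,0.003,0.2,0,0,0.04,1,0.003,0.003,0.26,0,0,0.04,1,0.003,0.003,0.3,0,0,0.04,1,0.003,0.003,0.32,0,0,0.04,1,0.003,0.003,0.32,0,0,0.04,1,0.003,0.003,0.32,0,0,0.04]'

```text
t: 2.75
tool_pos: [0.5261, -0.0124, 0.0603]
orientation: [2.927, 1.141, 0.003]
force: [0.2, -0.4, 0.0]
opening: 0.0927
```

```bash
python3 - <<'E'
from h import *
s=read_state(); M=R.from_rotvec(s["orientation"]).as_matrix(); print(s["tool_pos"],np.degrees(np.arctan2(M[1,0],M[0,0])),s["force"])
im,k=cam("wrist");cv2.imwrite("pics/w2.png",im[:,:,::-1])
E
```

```text
[ 0.52607011 -0.01235238  0.06028152] 42.58486790399929 [ 0.16041137 -0.38498401  0.03951994]
```

View pics/w2.png

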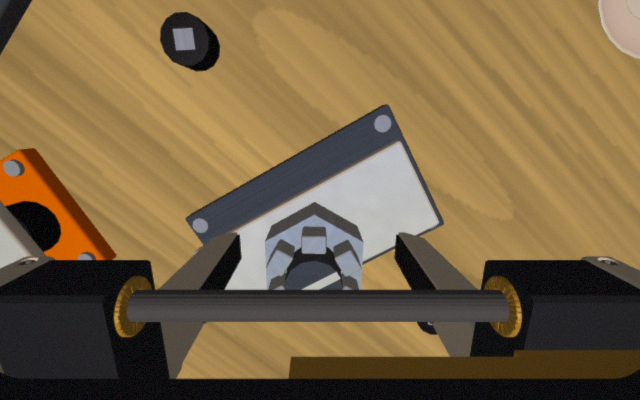

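The nut sits between the fingers with its side flats parallel to the pads. It spans columns 266 to 363, with the finger tips at 240 and 396, so it is about 1.5 mm off centre. I'll nudge across and close.

Request:
jog_arm --motion '[1,0,-0.003,0,0,0,0,0.4,0,-0.003,0,0,0,0,0.4,0,-0.003,0,0,0,0,0.4,0,-0.003,0,0,0,0,0.4,0,-0.003,0,0,0,0,0.4,0,-0.003,0,0,0,0]' --grip_force 30

```text
t: 3.4
tool_pos: [0.5254, -0.0112, 0.0607]
orientation: [2.926, 1.141, 0.004]
force: [-0.7, 0.3, 0.5]
opening: 0.0579
```

```bash
python3 - <<'E'
from h import *
s=read_state(); M=R.from_rotvec(s["orientation"]).as_matrix(); print(s["tool_pos"],np.degrees(np.arctan2(M[1,0],M[0,0])),s["force"],s["wrist_torque"],s["opening"])
E
```

```text
[ 0.52540955 -0.01120481  0.06067171] 42.59974686355456 [-0.69394151  0.31277206  0.50727068] [-0.03592825 -0.05445591 -0.0133849 ] 0.05791358718519083
```

Still closing, at 58 mm. I'll carry on to contact.

Request:
jog_arm --motion '[0.4,0,0,0,0,0,0,0.4,0,0,0,0,0,0,0.4,0,0,0,0,0,0,0.4,0,0,0,0,0,0]' --grip_force 30

```text
t: 3.8
tool_pos: [0.5249, -0.0107, 0.0606]
orientation: [-2.927, -1.141, -0.003]
force: [-4.2, 3.0, 4.0]
opening: 0.0495
```

```bash
python3 - <<'E'
from h import *
s=read_state(); M=R.from_rotvec(s["orientation"]).as_matrix(); print(s["tool_pos"],np.degrees(np.arctan2(M[1,0],M[0,0])),s["force"],s["wrist_torque"],s["opening"])
E
```

```text
[ 0.52492776 -0.0106991   0.06056563] 42.601330906508856 [-4.22507057  3.04754938  4.00286749] [ 0.71576051  0.69203092 -0.1612145 ] 0.04950842804304728
```

The grip is on the flats: the opening is 49.5 mm for a 50 mm nut, with small forces. Now turn clockwise by 29.5°, which is 0.327 in tool z.

Request:
jog_arm --motion '[0.4,0,0,0,0,0,0.06,0.4,0,0,0,0,0,0.12,0.4,0,0,0,0,0,0.18,0.4,0,0,0,0,0,0.24,0.4,0,0,0,0,0,0.3,0.4,0,0,0,0,0,0.327,0.4,0,0,0,0,0,0.327,0.4,0,0,0,0,0,0.327]' --grip_force 30

```text
t: 4.6
tool_pos: [0.525, -0.011, 0.0606]
orientation: [-3.12, -0.362, -0.003]
force: [-1.2, 0.2, 1.2]
opening: 0.0497
```

```bash
python3 - <<'E'
from h import *
s=read_state(); M=R.from_rotvec(s["orientation"]).as_matrix(); print(s["tool_pos"],np.degrees(np.arctan2(M[1,0],M[0,0])),s["force"],s["wrist_torque"],s["opening"])
im,k=cam("wrist");cv2.imwrite("pics/w3.png",im[:,:,::-1])
E
```

```text
[ 0.52503528 -0.01095453  0.06056928] 13.243594680310501 [-1.20948536  0.20844633  1.23728804] [-0.0487975   0.18052416 -0.13534428] 0.04974251236577122
```

View pics/w3.png

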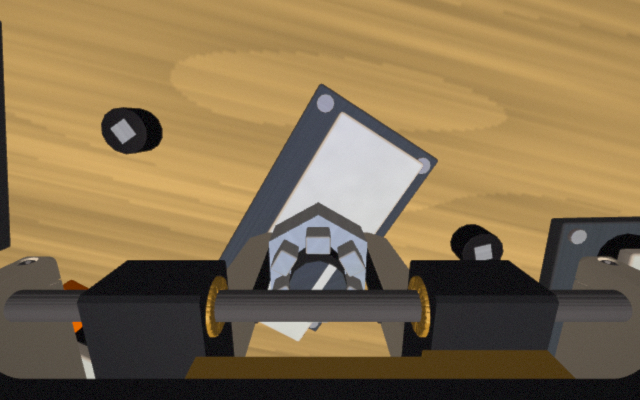

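The nut turned with the jaws. The scribed line at (325,277) now points through the upper-right slot. I'll open, retreat straight up and check.

Request:
jog_arm --motion '[1,0,0,0,0,0,0,1,0,0,0,0,0,0,1,0,0,0,0,0,0,1,0,0,0,0,0,0,1,0,0,0,0,0,0,1,0,0,0,0,0,0]'

```text
t: 5.25
tool_pos: [0.5251, -0.0109, 0.0606]
orientation: [-3.12, -0.362, -0.004]
force: [0.1, 1.0, -0.0]
opening: 0.0912
```

Request:
jog_arm --motion '[1,0,0,-0.08,0,0,0,1,0,0,-0.17,0,0,0,1,0,0,-0.26,0,0,0,1,0,0,-0.32,0,0,0,1,0,0,-0.32,0,0,0,1,0,0,-0.32,0,0,0]'

```text
t: 5.85
tool_pos: [0.5252, -0.0111, 0.2212]
orientation: [3.12, 0.362, 0.006]
force: [-0.8, -0.8, -0.2]
opening: 0.0934
```

```bash
python3 - <<'E'
from h import *
import pickle
s=read_state(); print(s["t"],s["tool_pos"],s["opening"],s["force"])
im,k=cam("wrist"); pickle.dump((im,k),open("w4.pkl","wb"))
c=cv2.resize(im[150:225,280:360],None,fx=8,fy=8,interpolation=cv2.INTER_CUBIC)
cv2.imwrite("pics/w4c.png",c[:,:,::-1])
E
```

```text
5.85 [ 0.52515078 -0.01105545  0.22116683] 0.09336167719442137 [-0.8084079  -0.80264193 -0.24166177]
```

View pics/w4c.png

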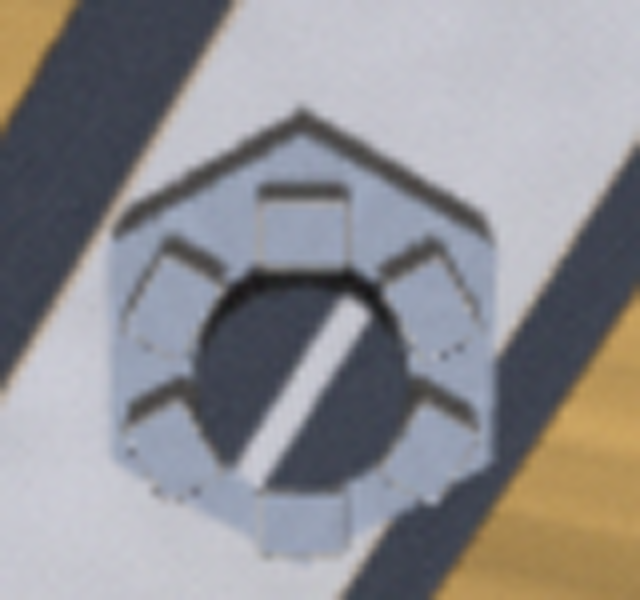

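The scribed line, crop (252,480) to (358,300), points through the upper-right slot and the opposite lower-left one. I'll do one numeric check, then hand in.

```bash
python3 - <<'E'
from h import *
import pickle
im,k=pickle.load(open("w4.pkl","rb"))
P=lambda u,z:onz(k,((u[0]+.5)/8-.5+280,(u[1]+.5)/8-.5+150),z)
ang=lambda e:np.degrees(np.arctan2(e[1],e[0]))
h=ang(P((358,300),.105)-P((252,480),.105))
print("hole",h)
for a,b in (((112,462),(114,240)),((494,460),(492,242))):
    n=ang(P(b,.086)-P(a,.086)); print("flat edge",n,"slot-hole err",(n+90-h+30)%60-30)
from plant import close_job
s=read_state();print(s["dq"],s["force"])
print(close_job())
E
```

```text
hole -16.421471375301355
flat edge 11.542471359065765 slot-hole err -2.0360572656329055
flat edge 14.947786827076726 slot-hole err 1.3692582023780915
[-0.00042259  0.01730165  0.02568977  0.00057837  0.00019851  0.00058024] [-0.36237392 -0.33435526 -0.42232294]
the job is handed in; nothing more can be done
None
```

The unpinned castle nut on the middle clamp is tightened past snug. Its slots line up with the cotter hole, and I let go of it there and handed the job in.

- **What I did:** I gripped the nut across its flats and turned it about 29.4° clockwise. That took it from roughly 0.53 rad to roughly 1.04 rad, with 1.047 rad being exact alignment. I then opened the jaws and backed off straight up. The clock read just under 6 s.
- **Last checks:** In the wrist picture after release, the scribed line passes through two opposite slots. The two flat edges I measured put the misalignment at -2.0° and +1.4°, against the 10° allowed. They differ by 3.4°, which I take as picking error.
- **Robot and other clamps:** The gripper was fully open, 16 cm above its grasp height, with the force reading near zero. I never went near the plain nut, but I took no final picture of it.

No check failed.

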